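# Prove the clamp screws of a laboratory shaker

## Robot

A 7-joint arm with a two-finger parallel gripper is mounted at the origin on the work surface. World frame = base frame: x ahead of the robot, y to its left, z up, the work surface at z = 0. Lengths are in mm, angles in rad, forces in N, time in s.
With the tool pointing down it reaches from about 400 to 875 mm from the base axis. Payload 4.4 kg.
Tool frame: the origin (TCP) lies on the centre line of the jaws, within the pads' length; the fingertips stand 25 mm ahead of it and the grasp point (between the pads) lies 6 mm ahead of it (ctrl.finger_overhang is the distance from the TCP to the fingertips, in mm); z points along the fingers, y is the line along which they close (so a half turn about z gives the same grasp; the last joint's range is limited). The gripper opens to 85 mm and grips with 20 to 120 N. Pads are 22 mm wide; open, the fingers measure 114 mm over their backs; the gripper's body (76 mm by 85 mm) begins 54 mm behind the grasp point. The pads swing forward as they close: fully open they stand 13 mm farther back than shut.
Start: joints at [-1.197, 0.628, 0.038, 1.517, -0.027, 0.996, -0.02], TCP at [276.723, 588.168, 256.313] pointing down, gripper open.
Joint ranges: [-3.06, 3.06], [-0.37, 2.12], [-1.25, 1.32], [0.18, 2.47], [-1.1, 4.24], [0.23, 1.98], [-2.94, 2.94]. Speed limits (rad/s): [2.57, 2.57, 3.14, 3.14, 3.14, 3.14, 3.14].

## Interface

Orientations are given as [roll, pitch, yaw] about the fixed x, y, z axes, in that order (R = Rz(yaw) Ry(pitch) Rx(roll)).
In Python, from cell import ctrl gives the robot as it stands. The module is installed in compiled form; this text tells all that it offers.
- The arm moves only by the tool play_rows, never from a script. Its argument "targets" is a list of rows, each a list of 5 numbers: the closure, from 0 (fully open) to 1 (shut), then the shift along the tool's x, y, z in cm, then the turn about the tool's z in degrees. In form: [[gripper, dx, dy, dz, spin], ...]. A call has 1 to 10 rows; each row is the pose to reach, as a shift and turn from the pose commanded when the call began, along the tool's axes at that moment; what a row does not reach only later rows make up. A row lasts 1/10 s, in which the tool goes at most 50 mm and 8.59 degrees, less where a joint would pass 70% of its speed; a pose out of reach is approached as far as the arm can. A call with a gripper value outside its range is refused whole. The fingers move at their own pace and stop on an object; the grip force is fixed at half the most. Time passes only in rows, so rows that repeat a pose let the fingers close. It gives the time, the measured TCP pose, the force, the opening and the grip force at its end, in the units of the state.
- ctrl.read_state(): the state, without advancing time (a new reading comes with each control period).
- ctrl.get_image(name): name is "scene" or "side" or "wrist"; returns (picture, depth): 420x560x3 uint8, red, green, blue; 420x560 float32, mm along the optical axis (not along the pixel's ray), 0 where there is no reading.
- ctrl.calibration(name): a dict with "vfov" (degrees; the focal length in pixels is half the picture's height over the tangent of half this angle, whatever the lens; pixels are square), "cx", "cy" (the principal point, pixels), "extrinsics" (4x4, takes a point from camera to world coordinates); the wrist camera has in their place "mount" (4x4, takes a point from camera to tool coordinates, whose origin is the TCP and whose axes are the flange's). Camera axes: x right, y down, z forward; pixel columns grow to the right and rows downward; lengths in mm; the calibration is good to about 2 mm. A picture is of the moment at which its call begins: read the wrist's pose just before it. calibration takes no time and is no camera call.
- ctrl.finish_job(): hands the job in; it is judged then, once.
Trained networks look in the newest picture that a camera, given by its name, has taken for a name from the list of things; names that differ only in an ending like _2 or _b are one class to them, and where a whole thing is asked for, a point or a joint stands for the part that bears it (a point fixed in the world has none). Each returns a list of dicts, best first, with "confidence" (0 to 1); they miss things now and then, are a little off and sometimes report something else, mostly with a low value. They report only what shows in the picture. A call takes as long as a camera call.
- ctrl.search_frame(camera, name): "bbox" ([left, top, right, bottom] in pixels, round what is visible of it).
- ctrl.trace(camera, name): "pixels" (420x560 bool, what is visible of it) and "bbox" ([left, top, right, bottom] in pixels, round what is visible of it).
The state is a dict: "clock": time; "qpos": joint angles; "qd": joint speeds; "tau": joint torques, N m; "eef_pos": TCP position; "tool_rot": TCP orientation; "force": force on the tool from outside, world axes, zero at the start; "torque": the same for the moment, N m; "width": finger opening in mm; "gripper_force": force on a finger pad.
Only numpy, scipy, OpenCV 4.12 (cv2) and the standard library are available. Lean on these libraries where they do the work, as an engineer would, in place of code of your own. Each camera call takes 0.05 s, during which the arm holds its last target. There are 200 camera calls.

## Task

Before the shaker is run, prove the two clamp screws that hold the tube rack down, first the one on the robot's left, then the one on its right. Swing each crank clockwise (seen from above) until its needle stands in the green band, hold it there for a full second to see that the screw holds, then let it come back and let go; a screw that has worked loose just turns along until it is home, and only then does the needle move. Never let a needle run well into the red, do not unscrew anything, and leave the bottle, tip box and pen pot where they stand.

Things in the scene. Friction and masses are not known exactly. Their poses are not given: they have to be found in the camera images.
- shaker: White orbital shaker, fixed, 300 mm (x) by 420 mm (y), tray top 70 mm above the bench; origin: centre of its underside, x away from the robot, y to the robot's left. On the tray an orange tube rack (80 x 200 mm, beyond the screws, its tube caps up to 155 mm above the bench), held by a steel clamp bar along y with a clamp screw at each end, 280 mm apart, 20 mm nearer the robot than the shaker's centre.
- hub_a (a point): Point on the upright axis of clamp screw a, 142 mm above the bench, at the height of the crank's top face. Fixed. Screw a is at either end of the bar; one of the two screws is home, the other has worked loose, which is which varies. Its yaw tells nothing of the crank.
- rim_a (a point): Mark on the rim of screw a's white dial disc (116 mm across, 118 to 124 mm above the bench), 50 mm from the axis: it turns with the screw, not with the crank, and sinks by only 0.25 mm per rad as the screw goes home, to 124.0 mm above the bench. A loose screw turns clockwise with about 0.15 N m until its hard stop (home), 0.3 to 0.8 rad on, not visible beforehand; where the stop lies differs each time and must be felt.
- knob_a (a point): Top centre of the upright black crank knob of screw a: a cylinder 22 mm in diameter, 100 mm from the screw axis, top 190 mm above the bench, its free part 50 mm tall (it stands on the flat steel crank arm, 16 mm wide, top at 140 mm). The crank points roughly towards the robot, within about 1 rad of it at the start. Nothing stands within 25 mm of the knob, anywhere on its way to the green band.
- crank_a (a joint): Torque needle of screw a: angle of the crank (with its black needle, opposite the knob) against the dial disc, rad, 0 at rest, growing clockwise. A spring of 4 N m/rad between crank and screw: 0.20 to 0.35 is the green band (0.8 to 1.4 N m, 8 to 14 N at the knob), beyond 0.35 is red. While the screw turns along freely it reads about 0.04; once the screw is home it grows with the crank's angle. Springs back to 0 when released.
- hub_b (a point): Point on the upright axis of clamp screw b, 142 mm above the bench, at the height of the crank's top face. Fixed. Screw b is at either end of the bar; one of the two screws is home, the other has worked loose, which is which varies. Its yaw tells nothing of the crank.
- rim_b (a point): Mark on the rim of screw b's white dial disc (116 mm across, 118 to 124 mm above the bench), 50 mm from the axis: it turns with the screw, not with the crank, and sinks by only 0.25 mm per rad as the screw goes home, to 124.0 mm above the bench. A loose screw turns clockwise with about 0.15 N m until its hard stop (home), 0.3 to 0.8 rad on, not visible beforehand; where the stop lies differs each time and must be felt.
- knob_b (a point): Top centre of the upright black crank knob of screw b: a cylinder 22 mm in diameter, 100 mm from the screw axis, top 190 mm above the bench, its free part 50 mm tall (it stands on the flat steel crank arm, 16 mm wide, top at 140 mm). The crank points roughly towards the robot, within about 1 rad of it at the start. Nothing stands within 25 mm of the knob, anywhere on its way to the green band.
- crank_b (a joint): Torque needle of screw b: angle of the crank (with its black needle, opposite the knob) against the dial disc, rad, 0 at rest, growing clockwise. A spring of 4 N m/rad between crank and screw: 0.20 to 0.35 is the green band (0.8 to 1.4 N m, 8 to 14 N at the knob), beyond 0.35 is red. While the screw turns along freely it reads about 0.04; once the screw is home it grows with the crank's angle. Springs back to 0 when released.
- bottle: Loose glass bottle with blue cap, 84 mm in diameter, 170 mm tall, beside the shaker; origin: centre of its underside. Leave alone.
- penpot: Loose blue pot with pens, 76 mm in diameter, about 140 mm tall, beside the shaker; origin: centre of its underside. Leave alone.
- tipbox: Loose blue pipette tip box with clear lid, 85 x 120 x 65 mm, between robot and shaker; origin: centre of its underside. Leave alone.

How it is judged:
By the outcome, as a careful person would: the job done as asked, in the order asked, and still so for the second after the job is handed in, with the robot touching nothing.
It also fails if it takes over 61 s, if anything falls off the work surface, if the arm or the gripper's body presses on something with over 40 N, if the wrist force passes 120 N, or if a joint passes its speed limit or range.

## Working session

There is one attempt and no reset: what is moved stays moved. The work goes in short steps, Python scripts to look and compute and a tool call to move; the robot and the scene stay as the last step left them, time stands still between calls to the robot, and variables do not carry over. Pictures are saved under pics/ and viewed, at most 10 in all, crops included, and the job is handed in when it is done.

Besides the shell and the picture viewer there is one more tool, called after "Request:" by a JSON object that holds its "op" and its "data", one argument or row to a line. play_rows: Moves the arm, as the interface text tells. Its arguments: {"type":"object","properties":{"targets":{"type":"array"}},"required":["targets"]}

```bash
mkdir -p pics
cat > h.py <<'E'
import numpy as np, cv2
from cell import ctrl
from scipy.spatial.transform import Rotation as R
def T():
    s=ctrl.read_state(); M=np.eye(4); M[:3,:3]=R.from_euler('xyz',s['tool_rot']).as_matrix(); M[:3,3]=s['eef_pos']; return M
def cam(n):
    c=ctrl.calibration(n); f=210/np.tan(np.radians(c['vfov'])/2)
    E=np.array(c['extrinsics']) if 'extrinsics' in c else T()@np.array(c['mount'])
    return f,c['cx'],c['cy'],E
def px2w(C,u,v,d):
    f,cx,cy,E=C; return (E@np.array([(u-cx)*d/f,(v-cy)*d/f,d,1]))[:3]
def px2z(C,u,v,z):
    f,cx,cy,E=C; r=E[:3,:3]@np.array([(u-cx)/f,(v-cy)/f,1]); o=E[:3,3]; return o+r*(z-o[2])/r[2]
def w2px(C,p):
    f,cx,cy,E=C; q=np.linalg.inv(E)@np.append(p,1); return q[0]/q[2]*f+cx,q[1]/q[2]*f+cy
E
cat > a.py <<'E'
from h import *
s=ctrl.read_state(); print({k:np.round(v,3) for k,v in s.items()})
for n in ['scene','side']:
    C=cam(n); im,d=ctrl.get_image(n); cv2.imwrite(f'pics/{n}0.png',im[:,:,::-1]); np.save(n+'d.npy',d)
    print(n,C[3][:3,3].round(),C[3][:3,2].round(2))
    for o in ['knob_a','crank_a','rim_a','shaker','bottle','penpot','tipbox']:
        for r in ctrl.trace(n,o)[:3]:
            m=r['pixels']; v,u=np.nonzero(m); dd=d[m]; dd=dd[dd>0]
            if len(dd)==0: continue
            P=np.array([px2w(C,a,b,d[b,a]) for a,b in zip(u,v) if d[b,a]>0])
            print(o,round(r['confidence'],2),np.round(r['bbox']),len(u),np.median(P,0).round(),np.percentile(P,3,axis=0).round(),np.percentile(P,97,axis=0).round())
E
python3 a.py
```

```text
{'clock': np.float64(0.0), 'qpos': array([-1.197,  0.629,  0.038,  1.518, -0.027,  0.996, -0.02 ]), 'qd': array([ 0.001,  0.002, -0.   ,  0.001, -0.001,  0.002, -0.001]), 'tau': array([ 0.0000e+00, -5.6341e+01,  1.2260e+00, -1.9345e+01,  1.1000e-02,
        1.0000e-02,  0.0000e+00]), 'eef_pos': array([276.482, 587.614, 255.369]), 'tool_rot': array([-3.14 ,  0.   ,  2.702]), 'force': array([-0.439, -0.815, -0.89 ]), 'torque': array([0.035, 0.002, 0.019]), 'gripper_force': np.float64(0.0), 'width': np.float64(85.493)}
scene [952. 392. 722.] [-0.49 -0.49 -0.72]
knob_a 0.87 [234. 166. 291. 206.] 586 [540. -57. 142.] [495. -92. 131.] [601. -30. 190.]
knob_a 0.7 [336. 215. 366. 285.] 808 [545. 175. 142.] [491. 152. 123.] [605. 208. 190.]
crank_a 0.85 [335. 212. 364. 285.] 742 [547. 177. 143.] [498. 153. 129.] [605. 208. 190.]
crank_a 0.67 [219. 166. 291. 208.] 686 [540. -58. 141.] [493. -99. 128.] [614. -30. 190.]
crank_a 0.38 [187. 156. 223. 217.] 1318 [ 596. -227.   84.] [ 555. -271.    7.] [ 620. -208.  138.]
rim_a 0.96 [311. 214. 374. 308.] 3026 [592. 195. 125.] [505. 148. 122.] [644. 
[... 1278 characters left out ...]
383 [578. -84. 125.] [ 493. -137.  120.] [638. -37. 185.]
shaker 0.82 [206. 145. 356. 288.] 10342 [584.   5.  70.] [ 462. -155.   21.] [742. 228. 153.]
bottle 0.59 [213. 124. 241. 170.] 900 [585. 335. 105.] [557. 315.   4.] [631. 374. 171.]
bottle 0.32 [256. 210. 318. 245.] 1401 [579. -83. 125.] [ 494. -137.  120.] [639. -35. 187.]
bottle 0.16 [220. 156. 254. 184.] 308 [535. 166. 142.] [492. 146. 131.] [602. 200. 190.]
penpot 0.77 [313. 255. 344. 305.] 1002 [ 571. -260.   84.] [ 549. -284.   15.] [ 611. -223.  137.]
penpot 0.51 [214. 124. 238. 168.] 879 [585. 334. 106.] [558. 315.  16.] [630. 371. 170.]
tipbox 0.78 [187. 211. 230. 263.] 1458 [388.  52.  63.] [349.  13.   1.] [432. 130.  68.]
```

```bash
cat > b.py <<'E'
from h import *
from scipy.optimize import least_squares
def circ(P,r):
    f=lambda c:np.hypot(P[:,0]-c[0],P[:,1]-c[1])-r
    return least_squares(f,P[:,:2].mean(0),loss='soft_l1').x
for n in ['scene','side']:
    C=cam(n); im=cv2.imread(f'pics/{n}0.png'); d=np.load(n+'d.npy')
    v,u=np.nonzero(d>0); f,cx,cy,E=C; z=d[v,u]
    P=(E[:3,:3]@np.array([(u-cx)*z/f,(v-cy)*z/f,z])).T+E[:3,3]; g=im[v,u].mean(1)
    for nm,y0 in [('L',190),('R',-80)]:
        m=(abs(P[:,2]-190)<6)&(abs(P[:,1]-y0)<110)&(P[:,0]>450)&(P[:,0]<620)
        k=P[m]; k=k[k[:,2]>186]; 
        m2=(abs(P[:,2]-124)<5)&(g>140)&(abs(P[:,1]-y0)<90)&(abs(P[:,0]-585)<90)
        q=P[m2]; w=q
        # boundary: hull
        h=cv2.convexHull(np.float32(w[:,:2]))[:,0]
        (c,r)=cv2.minEnclosingCircle(np.float32(w[:,:2]))
        print(n,nm,'knob',len(k),k.mean(0).round(1),np.ptp(k,0).round(),'disc',len(w),np.round(c,1),round(r,1),circ(h,58).round(1),w[:,2].mean().round(1))
    x=im[140:320,180:400] if n=='scene' else im[120:310,190:360]
    cv2.imwrite(f'pics/{n}c.png',cv2.resize(x,None,fx=3,fy=3,interpolation=cv2.INTER_CUBIC))
E
python3 b.py
```

```text
Traceback (most recent call last):
  File "b.py", line 16, in <module>
    h=cv2.convexHull(np.float32(w[:,:2]))[:,0]
      ~~~~~~~~~~~~~~~~~~~~~~~~~~~~~~~~~~~^^^^^
TypeError: 'NoneType' object is not subscriptable
```

```bash
sed -i 's/(g>140)/(g>70)/; s/^        h=cv2/        print(g.max(),m2.sum());\n        if m2.sum()==0: continue\n        h=cv2/' b.py; sed -i 's/P\[:,2\]-124)<5/P[:,2]-124)<5/' b.py; python3 b.py
```

```text
128.66666666666666 2227
scene L knob 85 [500.7 158.8 188.9] [20. 20.  5.] disc 2227 [614.1 171.3] 90.4 [593.1 195.2] 124.1
128.66666666666666 1254
scene R knob 59 [499.5 -39.1 189.7] [19. 21.  6.] disc 1254 [612.1 -64.6] 89.7 [588.9 -82.6] 124.4
179.66666666666666 687
side L knob 36 [501.  155.1 188.8] [20. 24.  5.] disc 687 [596.4 159.2] 94.6 [595.9 192.1] 123.9
179.66666666666666 1010
side R knob 44 [500.  -43.9 189.4] [21. 22.  7.] disc 1010 [611.8 -61.8] 91.0 [591.  -85.1] 124.0
```

View pics/scenec.png

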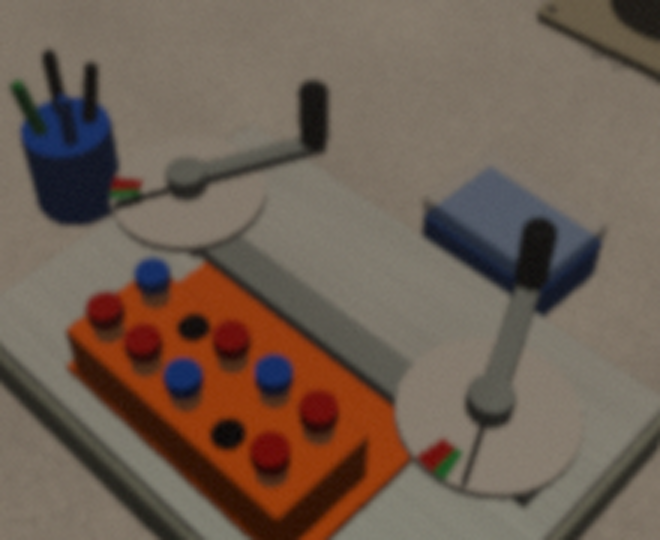

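```bash
cat >> h.py <<'E'
def go(x,y,z,phi):
    # row (cm, deg) from measured pose to TCP x,y,z, tool y along clockwise tangent at phi
    M=T(); d=M[:3,:3].T@(np.array([x,y,z])-M[:3,3]); t=np.arctan2(M[0,1],M[1,1])
    return np.round(d/10,2).tolist()+[round(float(np.degrees((phi-t+np.pi)%(2*np.pi)-np.pi)),1)]
E
python3 -c "
from h import *
print(go(501,157,270,-0.37))"
```

```text
[-38.65, -29.46, -1.37, -46.4]
```

Request:
{"op": "play_rows", "data": {
  "targets": [
    [0.45,-38.6,-29.4,-1.4,-46.4],
    [0.45,-38.6,-29.4,-1.4,-46.4],
    [0.45,-38.6,-29.4,-1.4,-46.4],
    [0.45,-38.6,-29.4,-1.4,-46.4],
    [0.45,-38.6,-29.4,-1.4,-46.4],
    [0.45,-38.6,-29.4,-1.4,-46.4],
    [0.45,-38.6,-29.4,-1.4,-46.4],
    [0.45,-38.6,-29.4,-1.4,-46.4],
    [0.45,-38.6,-29.4,-1.4,-46.4],
    [0.45,-38.6,-29.4,-1.4,-46.4]
  ]
}}

```text
clock: 1.8
eef_pos: [502.4, 153.9, 270.7]
tool_rot: [-3.14, 0.001, -2.775]
force: [0.1, -0.1, 0.3]
width: 46.7
gripper_force: 0.0
```

```bash
cat > w.py <<'E'
from h import *
import sys
C=cam('wrist'); s=ctrl.read_state(); im,d=ctrl.get_image('wrist'); tag=sys.argv[1]
cv2.imwrite(f'pics/w{tag}.png',im[:,:,::-1]); print(C[3][:3,3].round(1),s['eef_pos'].round(1),s['tool_rot'].round(3),s['force'].round(2))
for o in ['knob_a','rim_a']:
    for r in ctrl.trace('wrist',o)[:2]:
        m=r['pixels']; v,u=np.nonzero(m&(d>0)); P=np.array([px2w(C,a,b,d[b,a]) for a,b in zip(u,v)])
        print(o,round(r['confidence'],2),np.round(r['bbox']),P.mean(0).round(1) if len(P) else '')
        k=P[abs(P[:,2]-189)<5]
        if len(k)>5: print(' knobtop',k.mean(0).round(1),np.ptp(k,0).round(1),len(k), cv2.minEnclosingCircle(np.float32(k[:,:2])))
        q=P[abs(P[:,2]-124)<3]
        if len(q)>50: print(' disc',cv2.minEnclosingCircle(np.float32(q[:,:2])),q[:,2].mean())
E
python3 w.py 1; python3 -c "
from h import *
print(ctrl.read_state()['eef_pos'],ctrl.read_state()['clock'],go(501,157,180,-0.37))"
```

```text
[428.2 125.4 388.9] [502.4 153.9 270.7] [-3.140e+00  1.000e-03 -2.775e+00] [ 0.11 -0.06  0.26]
knob_a 0.81 [  0.  80.  34. 140.] [500.7 -33.8 146. ]
rim_a 0.64 [  1.  85.  34. 257.] [554.6 -36.3 131. ]
 disc ((582.9491577148438, -45.98463821411133), 43.68370056152344) 124.7463708937607
rim_a 0.64 [276. 190. 312. 374.] [543.8 176.  155.9]
 knobtop [499.1 157.8 189.8] [21.2 21.3  8.5] 1053 ((500.00933837890625, 158.28363037109375), 10.818439483642578)
[502.11757225 154.71427859 270.38760319] 1.95 [0.03, 0.26, 9.04, -0.4]
```

View pics/w1.png

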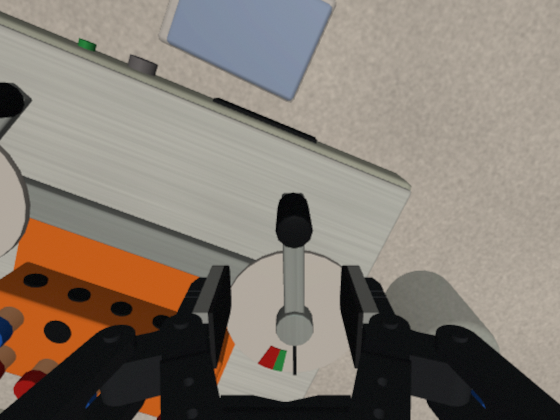

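Request:
{"op": "play_rows", "data": {
  "targets": [
    [0.45,0.1,0.4,2.5,0],
    [0.45,0.1,0.4,5,0],
    [0.45,0.1,0.4,7.5,0],
    [0.45,0.1,0.4,9,0],
    [0.45,0.1,0.4,9,0],
    [0.45,0.1,0.4,9,0]
  ]
}}

```text
clock: 2.55
eef_pos: [498.2, 162.4, 180.6]
tool_rot: [3.141, 0.0, -2.77]
force: [-0.1, 0.5, 0.8]
width: 47.0
gripper_force: 0.0
```

```bash
cat > p.py <<'E'
from h import *
import sys
# hub x,y ; now phi_tool; list of advance angles: rows relative to current measured pose
hx,hy=map(float,sys.argv[1:3]); M=T(); s=ctrl.read_state()
p=s['eef_pos']; ph=np.arctan2(p[1]-hy,-(p[0]-hx)); t=np.arctan2(M[0,1],M[1,1]); rad=np.hypot(p[0]-hx,p[1]-hy)
f=s['force']; print('clock',s['clock'],'pos',p.round(1),'phi',ph.round(3),'tool',t.round(3),'rad',rad.round(1),'tang F',(f@M[:3,1]).round(2),'rad F',(f@M[:3,0]).round(2),f.round(2))
for a in map(float,sys.argv[3:]):
    b=ph+a; r=rad+np.clip(100-rad,-1,1)
    print(a,go(hx-r*np.cos(b),hy+r*np.sin(b),p[2],b))
E
python3 p.py 594 193.5 0.05 0.1 0.15 0.2 0.3
```

```text
clock 2.55 pos [498.2 162.4 180.6] phi -0.314 tool -0.372 rad 100.7 tang F 0.54 rad F -0.11 [-0.09  0.55  0.75]
0.05 [-0.11, 0.49, 0.0, 6.2]
0.1 [-0.18, 0.99, 0.0, 9.0]
0.15 [-0.27, 1.48, 0.0, 11.9]
0.2 [-0.39, 1.97, 0.0, 14.8]
0.3 [-0.69, 2.92, 0.0, 20.5]
```

```bash
cat > p.py <<'E'
from h import *
import sys
hx,hy,off=map(float,sys.argv[1:4]); M=T(); s=ctrl.read_state(); p=s['eef_pos']
t=np.arctan2(M[0,1],M[1,1]); f=s['force']
k=p-off*M[:3,1]; ph=np.arctan2(k[1]-hy,hx-k[0])
print('clock',s['clock'],'z',p[2].round(1),'padphi',ph.round(3),'tool',t.round(3),'rad',np.hypot(k[0]-hx,k[1]-hy).round(1),'tangF',(f@M[:3,1]).round(2),'radF',(f@M[:3,0]).round(2),'w',s['width'].round(1))
for b in map(float,sys.argv[4:]):
    print(b,go(hx-100*np.cos(b)+off*np.sin(b),hy+100*np.sin(b)+off*np.cos(b),180,b))
E
python3 p.py 594 193.5 12.5 -.38 -.32 -.28 -.24
```

```text
Traceback (most recent call last):
  File "p.py", line 6, in <module>
    print('clock',s['clock'],'z',p[2].round(1),'padphi',ph.round(3),'tool',t.round(3),'rad',np.hypot(k[0]-hx,k[1]-hy).round(1),'tangF',(f@M[:3,1]).round(2),'radF',(f@M[:3,0]).round(2),'w',s['width'].round(1))
                                                                                                                                                                                            ^^^^^^^^^^^^^^^^
AttributeError: 'float' object has no attribute 'round'
```

```bash
sed -i "s/s\['width'\].round(1)/round(s['width'],1)/" p.py
python3 p.py 594 193.5 12.5 -.38 -.32 -.28 -.24
```

```text
clock 2.55 z 180.6 padphi -0.438 tool -0.372 rad 100.8 tangF 0.54 radF -0.11 w 47.0
-0.38 [-0.05, 0.58, 0.06, -0.5]
-0.32 [-0.13, 1.18, 0.06, 3.0]
-0.28 [-0.21, 1.58, 0.06, 5.3]
-0.24 [-0.31, 1.97, 0.06, 7.5]
```

Request:
{"op": "play_rows", "data": {
  "targets": [
    [0.45,-0.05,0.6,0,0],
    [0.45,-0.1,0.9,0,1.3],
    [0.45,-0.1,1.2,0,3],
    [0.45,-0.2,1.4,0,4.2],
    [0.45,-0.2,1.6,0,5.3],
    [0.45,-0.2,1.6,0,5.3],
    [0.45,-0.2,1.6,0,5.3]
  ]
}}

```text
clock: 3.25
eef_pos: [494.6, 176.8, 180.3]
tool_rot: [-3.141, 0.0, -2.864]
force: [1.5, -0.0, -0.1]
width: 46.8
gripper_force: 0.6
```

```bash
python3 p.py 594 193.5 12.5 -.24 -.2 -.16 -.12 -.08; python3 w.py 2
```

```text
clock 3.25 z 180.3 padphi -0.291 tool -0.278 rad 100.1 tangF -0.44 radF -1.39 w 46.8
-0.24 [-0.07, 0.51, 0.03, 2.1]
-0.2 [-0.14, 0.91, 0.03, 4.4]
-0.16 [-0.23, 1.3, 0.03, 6.7]
-0.12 [-0.33, 1.69, 0.03, 9.0]
-0.08 [-0.45, 2.08, 0.03, 11.3]
[418.4 154.9 298.6] [494.6 176.8 180.3] [-3.141  0.    -2.864] [ 1.45 -0.05 -0.07]
knob_a 0.68 [221. 242. 290. 398.] [508.  169.2 168.8]
 knobtop [495.6 164.3 189.6] [22.5 21.5  8.2] 2882 ((497.59033203125, 164.78375244140625), 11.361410140991211)
rim_a 0.74 [214. 246. 355. 404.] [533.4 184.3 148. ]
 knobtop [495.7 164.3 189.6] [26.  21.4  8.2] 2907 ((499.7590637207031, 162.7205810546875), 13.766798973083496)
 disc ((569.5608520507812, 198.0093231201172), 41.63254165649414) 124.78413406883472
```

View pics/w2.png

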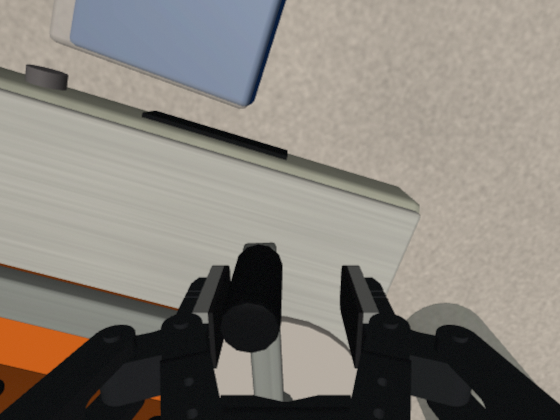

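Request:
{"op": "play_rows", "data": {
  "targets": [
    [0.45,-0.1,0.5,0,2.1],
    [0.45,-0.1,0.9,0,4.4],
    [0.45,-0.1,0.9,0,4.4],
    [0.45,-0.1,0.9,0,4.4]
  ]
}}

```text
clock: 3.8
eef_pos: [492.9, 185.6, 180.2]
tool_rot: [-3.141, -0.0, -2.94]
force: [0.5, -1.0, -1.0]
width: 47.0
gripper_force: 0.6
```

```bash
python3 p.py 594 193.5 12.5 -.14 -.1 -.06 -.02 .02
```

```text
clock 3.8 z 180.2 padphi -0.202 tool -0.202 rad 100.6 tangF -1.13 radF -0.32 w 47.0
-0.14 [-0.16, 0.61, 0.02, 3.5]
-0.1 [-0.24, 1.01, 0.02, 5.8]
-0.06 [-0.34, 1.4, 0.02, 8.1]
-0.02 [-0.45, 1.79, 0.02, 10.4]
0.02 [-0.58, 2.17, 0.02, 12.7]
```

Request:
{"op": "play_rows", "data": {
  "targets": [
    [0.45,-0.15,0.6,0,3.5],
    [0.45,-0.25,1.0,0,5.8],
    [0.45,-0.35,1.4,0,8.1],
    [0.45,-0.45,1.8,0,10.4],
    [0.45,-0.45,1.8,0,10.4],
    [0.45,-0.45,1.8,0,10.4]
  ]
}}

```text
clock: 4.4
eef_pos: [493.2, 203.8, 180.0]
tool_rot: [-3.141, -0.002, -3.121]
force: [-0.5, -1.1, 0.7]
width: 46.8
gripper_force: 0.7
```

```bash
python3 p.py 594 193.5 12.5 0.02 0.06 .1 0.14 .2
```

```text
clock 4.4 z 180.0 padphi -0.022 tool -0.02 rad 100.6 tangF -1.06 radF 0.54 w 46.8
0.02 [-0.12, 0.42, 0.0, 2.3]
0.06 [-0.19, 0.81, 0.0, 4.6]
0.1 [-0.28, 1.21, 0.0, 6.9]
0.14 [-0.39, 1.6, -0.0, 9.2]
0.2 [-0.58, 2.17, -0.0, 12.6]
```

Request:
{"op": "play_rows", "data": {
  "targets": [
    [0.45,-0.1,0.4,0,2.3],
    [0.45,-0.2,0.8,0,4.6],
    [0.45,-0.25,1.0,0,5.8],
    [0.45,-0.25,1.0,0,5.8],
    [0.45,-0.25,1.0,0,5.8]
  ]
}}

```text
clock: 4.9
eef_pos: [495.9, 214.0, 180.2]
tool_rot: [-3.141, -0.0, 3.06]
force: [-1.8, -1.5, -0.7]
width: 46.8
gripper_force: 0.7
```

```bash
python3 p.py 594 193.5 12.5 0.12 0.16 .18 0.2
```

```text
clock 4.9 z 180.2 padphi 0.081 tool 0.081 rad 99.4 tangF -1.68 radF 1.7 w 46.8
0.12 [0.0, 0.39, 0.02, 2.2]
0.16 [-0.07, 0.78, 0.01, 4.5]
0.18 [-0.11, 0.98, 0.01, 5.7]
0.2 [-0.16, 1.17, 0.01, 6.8]
```

Request:
{"op": "play_rows", "data": {
  "targets": [
    [0.45,0,0.4,0,2.2],
    [0.45,-0.05,0.8,0,4.5],
    [0.45,-0.1,1.0,0,5.7],
    [0.45,-0.1,1.0,0,5.7],
    [0.45,-0.1,1.0,0,5.7]
  ]
}}

```text
clock: 5.4
eef_pos: [498.2, 224.1, 180.3]
tool_rot: [3.141, 0.0, 2.961]
force: [0.9, -1.2, -0.0]
width: 47.1
gripper_force: 0.6
```

```bash
python3 p.py 594 193.5 12.5 0.22 0.24 .26 .28 0.3
```

```text
clock 5.4 z 180.3 padphi 0.184 tool 0.181 rad 99.8 tangF -1.03 radF -1.06 w 47.1
0.22 [-0.03, 0.36, 0.03, 2.2]
0.24 [-0.07, 0.56, 0.03, 3.4]
0.26 [-0.11, 0.75, 0.03, 4.5]
0.28 [-0.15, 0.95, 0.03, 5.7]
0.3 [-0.2, 1.15, 0.03, 6.8]
```

Request:
{"op": "play_rows", "data": {
  "targets": [
    [0.45,0,0.4,0,2.2],
    [0.45,-0.1,0.75,0,4.5],
    [0.45,-0.15,0.95,0,5.7],
    [0.45,-0.15,0.95,0,5.7],
    [0.45,-0.15,0.95,0,5.7]
  ]
}}

```text
clock: 5.9
eef_pos: [501.2, 233.2, 180.4]
tool_rot: [3.141, 0.0, 2.861]
force: [-0.9, -1.0, 0.4]
width: 47.0
gripper_force: 0.7
```

```bash
python3 p.py 594 193.5 12.5 0.32 0.34 .36 .38 0.4
```

```text
clock 5.9 z 180.4 padphi 0.28 tool 0.28 rad 100.2 tangF -1.24 radF 0.62 w 47.0
0.32 [-0.08, 0.4, 0.04, 2.3]
0.34 [-0.11, 0.6, 0.04, 3.4]
0.36 [-0.15, 0.79, 0.04, 4.6]
0.38 [-0.19, 0.99, 0.04, 5.7]
0.4 [-0.24, 1.19, 0.04, 6.9]
```

Request:
{"op": "play_rows", "data": {
  "targets": [
    [0.45,-0.1,0.4,0,2.3],
    [0.45,-0.15,0.8,0,4.6],
    [0.45,-0.2,1.0,0,5.7],
    [0.45,-0.2,1.0,0,5.7],
    [0.45,-0.2,1.0,0,5.7]
  ]
}}

```text
clock: 6.4
eef_pos: [505.6, 242.2, 180.3]
tool_rot: [-3.141, -0.0, 2.762]
force: [-1.6, -0.9, 1.6]
width: 46.8
gripper_force: 0.7
```

```bash
python3 p.py 594 193.5 12.5 0.42 0.44 .46 .48 0.5
```

```text
clock 6.4 z 180.3 padphi 0.38 tool 0.38 rad 100.2 tangF -1.44 radF 1.19 w 46.8
0.42 [-0.07, 0.4, 0.03, 2.3]
0.44 [-0.11, 0.6, 0.03, 3.5]
0.46 [-0.15, 0.8, 0.03, 4.6]
0.48 [-0.19, 0.99, 0.03, 5.7]
0.5 [-0.24, 1.19, 0.03, 6.9]
```

Request:
{"op": "play_rows", "data": {
  "targets": [
    [0.45,-0.1,0.4,0,2.3],
    [0.45,-0.15,0.8,0,4.6],
    [0.45,-0.2,1.0,0,5.7],
    [0.45,-0.2,1.0,0,5.7],
    [0.45,-0.2,1.0,0,5.7]
  ]
}}

```text
clock: 6.9
eef_pos: [510.9, 250.4, 180.2]
tool_rot: [-3.141, -0.001, 2.662]
force: [-2.2, -2.1, 0.9]
width: 46.8
gripper_force: 1.4
```

```bash
python3 p.py 594 193.5 12.5 0.5 0.52 0.54 0.56 0.58 0.62
python3 - <<'E'
from h import *
im,d=ctrl.get_image('scene'); cv2.imwrite('pics/s2.png',cv2.resize(im[180:330,270:450,::-1],None,fx=4,fy=4,interpolation=cv2.INTER_CUBIC))
E
```

```text
clock 6.9 z 180.2 padphi 0.476 tool 0.479 rad 100.0 tangF -2.83 radF 0.97 w 46.8
0.5 [-0.03, 0.24, 0.02, 1.2]
0.52 [-0.06, 0.44, 0.02, 2.3]
0.54 [-0.09, 0.64, 0.02, 3.5]
0.56 [-0.13, 0.83, 0.02, 4.6]
0.58 [-0.17, 1.03, 0.02, 5.8]
0.62 [-0.27, 1.42, 0.02, 8.1]
```

View pics/s2.png

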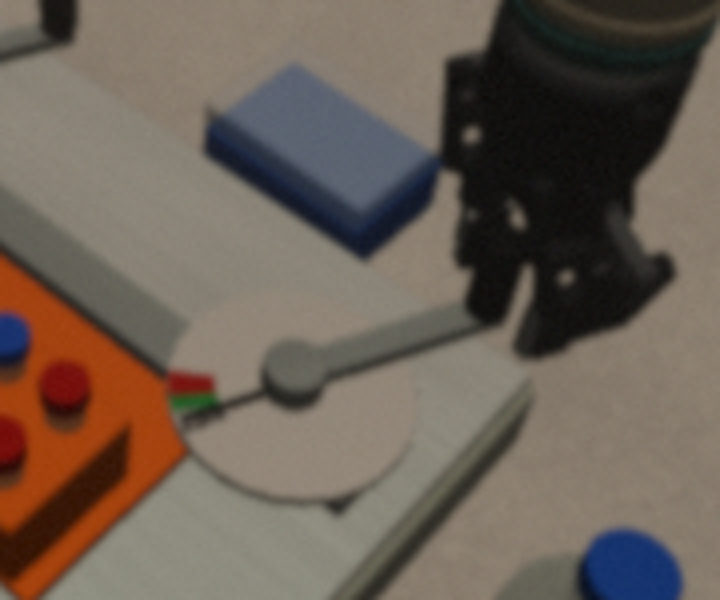

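Request:
{"op": "play_rows", "data": {
  "targets": [
    [0.45,-0.05,0.4,0,2.3],
    [0.45,-0.1,0.8,0,4.6],
    [0.45,-0.2,1.2,0,6.9],
    [0.45,-0.2,1.2,0,6.9],
    [0.45,-0.2,1.2,0,6.9]
  ]
}}

```text
clock: 7.45
eef_pos: [517.4, 258.6, 180.1]
tool_rot: [-3.137, -0.001, 2.541]
force: [-4.5, -3.3, 4.5]
width: 46.5
gripper_force: 3.5
```

```bash
python3 p.py 594 193.5 12.5 0.62 0.64 0.66 0.68
```

```text
clock 7.45 z 180.1 padphi 0.58 tool 0.601 rad 100.0 tangF -5.32 radF 1.86 w 46.5
0.62 [-0.02, 0.4, 0.01, 1.1]
0.64 [-0.05, 0.6, 0.0, 2.3]
0.66 [-0.09, 0.8, 0.0, 3.4]
0.68 [-0.13, 0.99, 0.0, 4.5]
```

Request:
{"op": "play_rows", "data": {
  "targets": [
    [0.45,0,0.4,0,1.5],
    [0.45,-0.05,0.7,0,2.8],
    [0.45,-0.05,0.7,0,2.8],
    [0.45,-0.05,0.7,0,2.8]
  ]
}}

```text
clock: 7.85
eef_pos: [521.1, 263.2, 180.0]
tool_rot: [-3.135, -0.001, 2.492]
force: [-6.5, -7.5, 5.4]
width: 46.8
gripper_force: 4.7
```

```bash
python3 p.py 594 193.5 12.5 0.66 0.68 0.7
cat > dial.py <<'E'
from h import *
import sys
# rectify dial to top view (z=124) from scene and side cams, averaged over 3 pics
hx,hy=map(float,sys.argv[1:3]); out=[]
for n in ['scene','side']:
    C=cam(n); im=np.mean([ctrl.get_image(n)[0].astype(float) for _ in range(3)],0)
    xs=hx+80-np.arange(400)*.4; ys=hy+80-np.arange(400)*.4
    mp=np.array([[w2px(C,[x,y,124.5]) for y in ys] for x in xs],np.float32)
    w=cv2.remap(np.uint8(im),mp[:,:,0],mp[:,:,1],cv2.INTER_CUBIC); out.append(w)
cv2.imwrite(f'pics/{sys.argv[3]}.png',np.clip(np.hstack(out)[:,:,::-1].astype(float)*1.4,0,255))
E
python3 dial.py 594 193.5 d1
```

```text
clock 7.85 z 180.0 padphi 0.639 tool 0.65 rad 100.2 tangF -9.9 radF 0.67 w 46.8
0.66 [-0.03, 0.21, -0.0, 0.6]
0.68 [-0.06, 0.41, -0.01, 1.7]
0.7 [-0.1, 0.61, -0.01, 2.9][ WARN:0@6.670] global loadsave.cpp:1063 imwrite_ Unsupported depth image for selected encoder is fallbacked to CV_8U.
```

View pics/d1.png

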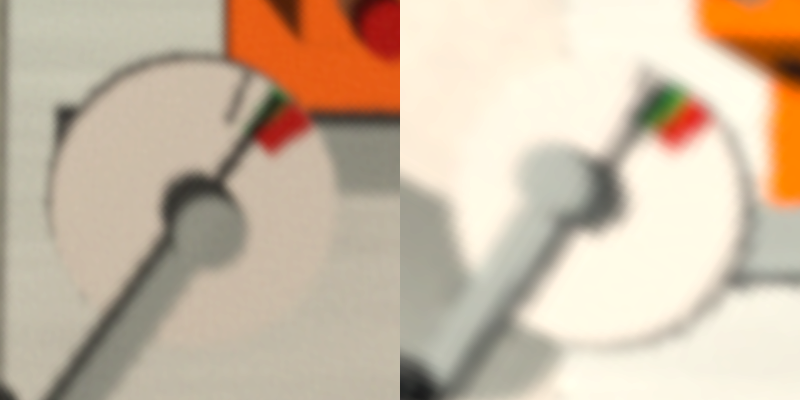

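Request:
{"op": "play_rows", "data": {
  "targets": [
    [0.45,0,0.15,0,0.6],
    [0.45,0,0.15,0,0.6],
    [0.45,0,0.15,0,0.6],
    [0.45,0,0.15,0,0.6],
    [0.45,0,0.15,0,0.6],
    [0.45,0,0.15,0,0.6],
    [0.45,0,0.15,0,0.6],
    [0.45,0,0.15,0,0.6],
    [0.45,0,0.15,0,0.6],
    [0.45,0,0.15,0,0.6]
  ]
}}

```text
clock: 9.15
eef_pos: [521.9, 264.1, 180.0]
tool_rot: [-3.135, -0.001, 2.481]
force: [-6.3, -7.5, 5.9]
width: 47.1
gripper_force: 4.9
```

```bash
python3 p.py 594 193.5 12.5 0.6 0.5 0.4 0.35 0.3 0.28; python3 dial.py 594 193.5 d2 2>/dev/null
python3 - <<'E'
import cv2,numpy as np
a=cv2.imread('pics/d2.png'); cv2.imwrite('pics/d2z.png',cv2.resize(a[50:250,150:350],None,fx=3,fy=3,interpolation=cv2.INTER_CUBIC))
E
```

```text
clock 9.15 z 180.0 padphi 0.65 tool 0.66 rad 100.3 tangF -9.83 radF 0.4 w 47.1
0.6 [0.03, -0.5, -0.0, -3.5]
0.5 [0.05, -1.51, 0.01, -9.2]
0.4 [-0.04, -2.52, 0.01, -14.9]
0.35 [-0.12, -3.01, 0.02, -17.8]
0.3 [-0.23, -3.51, 0.02, -20.7]
0.28 [-0.28, -3.7, 0.02, -21.8]
```

View pics/d2z.png

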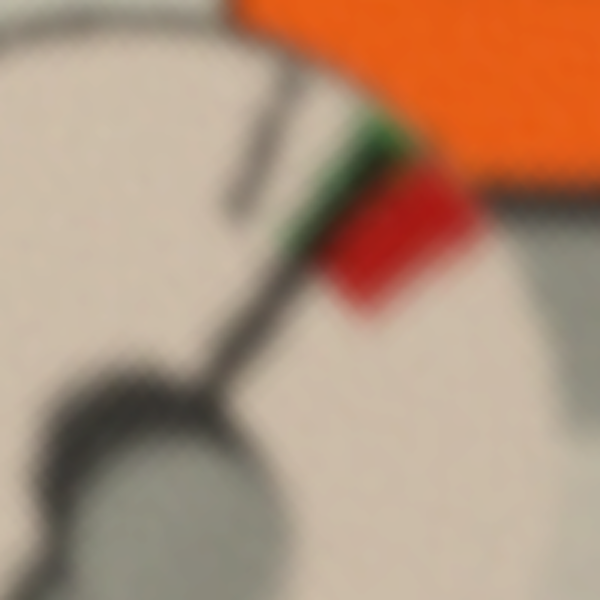

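Request:
{"op": "play_rows", "data": {
  "targets": [
    [0.45,0,0,0,0],
    [0.45,0,0,0,0],
    [0.45,0,0,0,0],
    [0.45,0,0,0,0],
    [0.45,0,0,0,0],
    [0.45,0,-0.5,0,-3.5],
    [0.45,0.05,-1.0,0,-6.3],
    [0.45,0.05,-1.5,0,-9.2],
    [0.45,0,-2.0,0,-12],
    [0.45,-0.05,-2.5,0,-14.9]
  ]
}}

```text
clock: 10.45
eef_pos: [508.7, 247.0, 180.2]
tool_rot: [3.141, -0.0, 2.744]
force: [-1.0, -0.2, -1.0]
width: 46.9
gripper_force: 0.4
```

```bash
python3 p.py 594 193.5 12.5 0.36 0.34 0.3 0.28
```

```text
clock 10.45 z 180.2 padphi 0.436 tool 0.397 rad 99.4 tangF -0.55 radF 0.86 w 46.9
0.36 [0.11, -0.76, 0.02, -2.1]
0.34 [0.12, -0.96, 0.02, -3.3]
0.3 [0.14, -1.36, 0.02, -5.6]
0.28 [0.14, -1.56, 0.02, -6.7]
```

Request:
{"op": "play_rows", "data": {
  "targets": [
    [0.45,0.1,-0.8,0,-1.5],
    [0.45,0.1,-1.5,0,-1.5],
    [0.45,0.1,-1.5,0,-1.5],
    [0.45,0.1,-1.5,0,-1.5],
    [0.45,0.1,-1.5,-2,-1.5],
    [0.45,0.1,-1.5,-5,-1.5],
    [0.45,0.1,-1.5,-9,-1.5],
    [0.45,0.1,-1.5,-9,-1.5],
    [0.45,0.1,-1.5,-9,-1.5]
  ]
}}

```text
clock: 11.35
eef_pos: [502.9, 234.5, 271.2]
tool_rot: [3.139, 0.002, 2.768]
force: [-0.5, 0.1, -0.5]
width: 47.1
gripper_force: 0.0
```

```bash
python3 w.py 3 ; python3 dial.py 594 193.5 d3 2>/dev/null; python3 -c "
from h import *
import numpy as np
print(ctrl.read_state()['clock'],go(500,-41.5,270,0.44))"
```

```text
[428.9 263.  389.4] [502.9 234.5 271.2] [3.139e+00 2.000e-03 2.768e+00] [-0.48  0.1  -0.47]
knob_a 0.64 [264. 189. 300. 365.] [542.8 216.9 157.1]
 knobtop [499.6 234.7 190.2] [21.4 20.7  8.8] 1053 ((500.6058044433594, 234.15052795410156), 10.788189888000488)
knob_a 0.59 [382. 170. 541. 303.] [579.9 350.1 116.1]
 disc ((596.2941284179688, 358.5426940917969), 32.56401062011719) 123.92913071210741
rim_a 0.87 [  3. 352.  44. 414.] [570.  -48.6 124.1]
 disc ((571.5892333984375, -54.238643646240234), 28.97118377685547) 124.69489096758782
rim_a 0.87 [224. 192. 343. 373.] [578.  204.5 134.8]
 knobtop [499.5 234.7 190.2] [21.4 21.   8.8] 1048 ((500.6058044433594, 234.15052795410156), 10.788189888000488)
 disc ((593.504638671875, 196.4969024658203), 58.09074020385742) 124.93894969138097
11.8 [-9.84, -25.7, -0.01, 3.8]
```

View pics/d3.png

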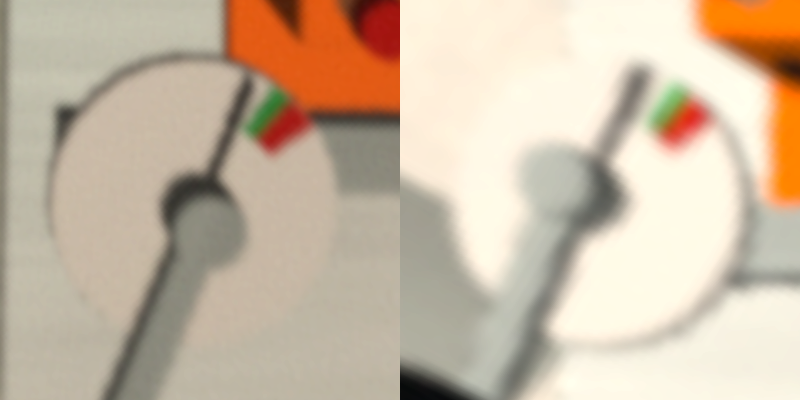

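Request:
{"op": "play_rows", "data": {
  "targets": [
    [0.45,-9.8,-25.7,0,3.8],
    [0.45,-9.8,-25.7,0,3.8],
    [0.45,-9.8,-25.7,0,3.8],
    [0.45,-9.8,-25.7,0,3.8],
    [0.45,-9.8,-25.7,0,3.8],
    [0.45,-9.8,-25.7,0,3.8],
    [0.45,-9.8,-25.7,0,3.8],
    [0.45,-9.8,-25.7,0,3.8],
    [0.45,-9.8,-25.7,0,3.8]
  ]
}}

```text
clock: 12.7
eef_pos: [499.9, -39.8, 270.2]
tool_rot: [3.141, -0.001, 2.704]
force: [0.4, 0.1, -0.8]
width: 46.9
gripper_force: 0.0
```

```bash
python3 w.py 4 ; python3 -c "
from h import *
import numpy as np
print(ctrl.read_state()['clock'],go(500,-41.5,180,0.44))"
```

```text
[428.1  -6.5 388.5] [499.9 -39.8 270.2] [ 3.141e+00 -1.000e-03  2.704e+00] [ 0.37  0.13 -0.77]
knob_a 0.38 [163.   0. 560. 418.] [558.9  53.5  79.1]
 disc ((680.8099365234375, 73.4879379272461), 63.82463836669922) 124.12904256355891
rim_a 0.78 [544. 150. 560. 233.] [579.8 144.2 123. ]
 disc ((582.6307373046875, 148.29248046875), 31.906696319580078) 124.05457327252844
rim_a 0.72 [226. 194. 347. 377.] [573.9 -75.2 134.8]
 knobtop [497.5 -40.  190.1] [21.2 21.2  8.7] 1049 ((498.67730712890625, -40.52093505859375), 10.921187400817871)
 disc ((589.8851318359375, -83.904541015625), 58.82144546508789) 124.94566080751886
12.85 [-0.09, -0.15, 9.02, 0.2]
```

Request:
{"op": "play_rows", "data": {
  "targets": [
    [0.45,0,0,2.5,0],
    [0.45,0,0,5,0],
    [0.45,0,0,7.5,0],
    [0.45,0,0,9,0],
    [0.45,0,0,9,0],
    [0.45,0,0,9,0],
    [0.45,0,0,9,0]
  ]
}}

```text
clock: 13.55
eef_pos: [500.6, -41.0, 181.3]
tool_rot: [3.141, 0.002, 2.702]
force: [0.1, -0.2, 0.7]
width: 47.0
gripper_force: 0.0
```

```bash
python3 p.py 590 -84 12.5 0.42 0.45 0.48 0.52 0.55
```

```text
clock 13.55 z 181.3 padphi 0.323 tool 0.439 rad 99.9 tangF -0.14 radF -0.15 w 47.0
0.42 [0.1, 0.97, 0.13, -1.1]
0.45 [0.07, 1.27, 0.13, 0.6]
0.48 [0.02, 1.57, 0.13, 2.3]
0.52 [-0.05, 1.96, 0.13, 4.6]
0.55 [-0.12, 2.26, 0.13, 6.3]
```

Request:
{"op": "play_rows", "data": {
  "targets": [
    [0.45,0.1,0.5,0.1,0],
    [0.45,0.1,1.0,0.1,0],
    [0.45,0.05,1.3,0.1,0.6],
    [0.45,0,1.6,0.1,2.3],
    [0.45,-0.05,2.0,0.1,4.6],
    [0.45,-0.1,2.2,0.1,6],
    [0.45,-0.1,2.2,0.1,6],
    [0.45,-0.1,2.2,0.1,6],
    [0.45,-0.1,2.2,0.1,6]
  ]
}}

```text
clock: 14.45
eef_pos: [510.1, -22.3, 179.4]
tool_rot: [-3.141, 0.0, 2.597]
force: [-0.8, -4.0, 3.3]
width: 47.2
gripper_force: 1.7
```

```bash
python3 p.py 590 -84 12.5 0.6 0.64 0.66 0.68 0.7 0.72
```

```text
clock 14.45 z 179.4 padphi 0.533 tool 0.545 rad 100.3 tangF -3.8 radF -1.42 w 47.2
0.6 [-0.12, 0.67, -0.06, 3.2]
0.64 [-0.19, 1.06, -0.06, 5.4]
0.66 [-0.24, 1.26, -0.06, 6.6]
0.68 [-0.29, 1.46, -0.06, 7.7]
0.7 [-0.34, 1.65, -0.06, 8.9]
0.72 [-0.4, 1.84, -0.06, 10.0]
```

Request:
{"op": "play_rows", "data": {
  "targets": [
    [0.45,-0.05,0.35,0,1.6],
    [0.45,-0.1,0.7,0,3.2],
    [0.45,-0.2,1.05,0,5.4],
    [0.45,-0.25,1.3,0,6.8],
    [0.45,-0.25,1.3,0,6.8],
    [0.45,-0.25,1.3,0,6.8]
  ]
}}

```text
clock: 15.05
eef_pos: [517.9, -13.5, 179.3]
tool_rot: [-3.139, -0.001, 2.476]
force: [-5.1, -8.2, 5.0]
width: 47.0
gripper_force: 4.0
```

```bash
python3 p.py 590 -84 12.5 0.68 0.7 0.72 0.74
```

```text
clock 15.05 z 179.3 padphi 0.65 tool 0.665 rad 100.2 tangF -9.66 radF -1.04 w 47.0
0.68 [-0.04, 0.3, -0.07, 0.8]
0.7 [-0.07, 0.5, -0.07, 2.0]
0.72 [-0.11, 0.69, -0.07, 3.1]
0.74 [-0.14, 0.89, -0.07, 4.3]
```

Request:
{"op": "play_rows", "data": {
  "targets": [
    [0.45,-0.05,0.3,0,1.2],
    [0.45,-0.05,0.45,0,1.8],
    [0.45,-0.05,0.45,0,1.8],
    [0.45,-0.05,0.45,0,1.8]
  ]
}}

```text
clock: 15.45
eef_pos: [520.5, -10.8, 179.3]
tool_rot: [-3.138, -0.001, 2.444]
force: [-4.6, -8.8, 6.4]
width: 47.0
gripper_force: 4.8
```

```bash
python3 p.py 590 -84 12.5 0.72 0.6 0.55 0.5 0.45 0.4 ; python3 dial.py 590 -84 d4 2>/dev/null
```

```text
clock 15.45 z 179.3 padphi 0.687 tool 0.697 rad 100.3 tangF -9.7 radF -2.12 w 47.0
0.72 [-0.06, 0.33, -0.08, 1.3]
0.6 [0.05, -0.88, -0.07, -5.6]
0.55 [0.05, -1.38, -0.07, -8.4]
0.5 [0.02, -1.88, -0.07, -11.3]
0.45 [-0.03, -2.39, -0.06, -14.2]
0.4 [-0.1, -2.88, -0.06, -17.0]
```

View pics/d4.png

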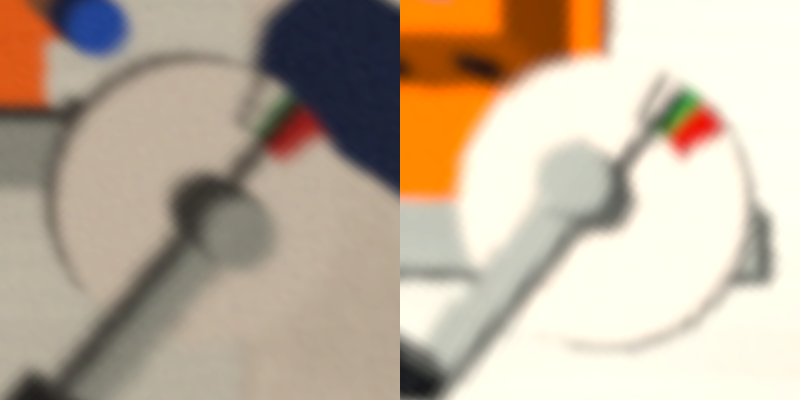

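Request:
{"op": "play_rows", "data": {
  "targets": [
    [0.45,0,0.05,0,0],
    [0.45,0,0.05,0,0],
    [0.45,0,0.05,0,0],
    [0.45,0,0.05,0,0],
    [0.45,0,0.05,0,0],
    [0.45,0,0.05,0,0],
    [0.45,0,0.05,0,0],
    [0.45,0,0.05,0,0],
    [0.45,0,0.05,0,0],
    [0.45,0,0.05,0,0]
  ]
}}

```text
clock: 16.75
eef_pos: [520.7, -10.5, 179.2]
tool_rot: [-3.138, -0.001, 2.444]
force: [-5.0, -9.3, 5.7]
width: 47.1
gripper_force: 4.8
```

Request:
{"op": "play_rows", "data": {
  "targets": [
    [0.45,0,0,0,0],
    [0.45,0,0,0,0],
    [0.45,0,0,0,0],
    [0.45,0,0,0,0],
    [0.45,0,-0.5,0,-3],
    [0.45,0,-0.9,0,-5.6],
    [0.45,0,-1.4,0,-8.4],
    [0.45,0,-1.9,0,-11.3],
    [0.45,0,-2.4,0,-14.2],
    [0.45,0,-2.4,0,-14.2]
  ]
}}

```text
clock: 17.75
eef_pos: [506.3, -26.3, 179.0]
tool_rot: [3.141, -0.002, 2.694]
force: [-1.8, -0.7, -0.2]
width: 46.8
gripper_force: 0.8
```

```bash
python3 p.py 590 -84 12.5 0.4 0.34 0.32
```

```text
clock 17.75 z 179.0 padphi 0.481 tool 0.448 rad 100.5 tangF -1.45 radF 1.29 w 46.8
0.4 [0.01, -0.81, -0.1, -2.8]
0.34 [0.03, -1.41, -0.1, -6.2]
0.32 [0.04, -1.62, -0.1, -7.3]
```

Request:
{"op": "play_rows", "data": {
  "targets": [
    [0.45,0,-0.8,0,0],
    [0.45,0,-1.5,0,0],
    [0.45,0,-1.5,0,0],
    [0.45,0,-1.5,0,0],
    [0.45,0,-1.5,-2,0],
    [0.45,0,-1.5,-5,0],
    [0.45,0,-1.5,-9,0],
    [0.45,0,-1.5,-10,0],
    [0.45,0,-1.5,-10,0],
    [0.45,0,-1.5,-10,0]
  ]
}}

```text
clock: 18.75
eef_pos: [500.0, -39.9, 278.5]
tool_rot: [-3.141, -0.001, 2.695]
force: [0.8, -0.1, -0.2]
width: 47.1
gripper_force: 0.0
```

```bash
python3 w.py 5; python3 dial.py 590 -84 d5 2>/dev/null; python3 -c "
import cv2; print(cv2.absdiff(cv2.imread('pics/w4.png'),cv2.imread('pics/w5.png')).mean())"
```

```text
[428.7  -5.9 396.9] [500.  -39.9 278.5] [-3.141e+00 -1.000e-03  2.695e+00] [ 0.84 -0.12 -0.25]
knob_a 0.63 [264. 188. 304. 366.] [542.  -61.1 156.3]
 knobtop [497.8 -39.9 190.2] [21.  21.6  8.7] 992 ((499.02484130859375, -40.381568908691406), 11.1268892288208)
rim_a 0.76 [228. 190. 346. 368.] [574.2 -75.5 134.6]
 knobtop [497.8 -39.8 190.2] [21.  21.2  8.7] 976 ((498.5125427246094, -40.27854919433594), 10.750732421875)
 disc ((589.3593139648438, -83.54238891601562), 58.170841217041016) 124.97111011626417
rim_a 0.58 [539. 139. 560. 234.] [579.4 147.1 123.4]
 disc ((583.5784912109375, 153.46414184570312), 38.584877014160156) 124.32866124027714
7.030249433106576
```

View pics/d5.png

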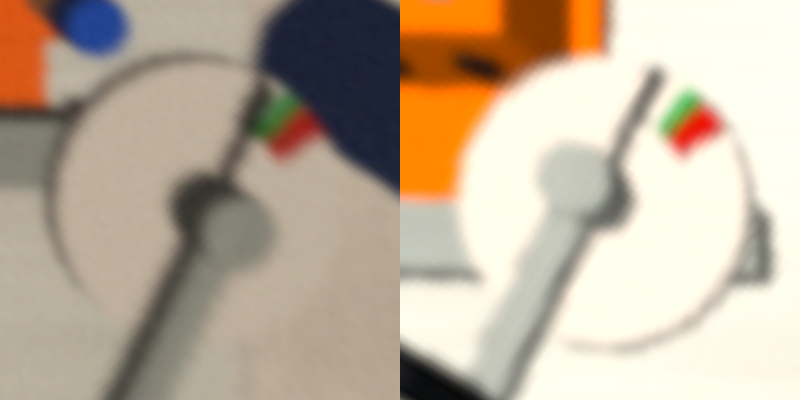

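The right needle is back on its zero mark, the knob is back at its starting point, and the tool is clear of everything.

```bash
python3 -c "
from cell import ctrl
print(ctrl.finish_job())"
```

```text
the job is handed in; nothing more can be done
None
```

I proved both clamp screws, left first and then right, and handed the job in: the left was loose and is now home, the right was already home. Each needle stood in the green at about 0.25–0.27 rad for over a second, then came back to zero when I let go; I never moved to touch the bottle, tip box or pen pot.

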